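# Stroke-test dampers and reject the sticking ones

## Robot

A 6-joint arm with a two-finger parallel gripper is mounted at the origin on the work surface. World frame = base frame: x ahead of the robot, y to its left, z up, the work surface at z = 0. Lengths are in m, angles in rad, forces in N, time in s.
With the tool pointing down it reaches from about 0.35 to 0.775 m from the base axis. Payload 7.3 kg.
Tool frame: the origin (TCP) lies midway between the tips of the shut fingers; the grasp point (between the pads) lies 19 mm behind it; z points along the fingers, y is the direction in which the jaws open and shut (so a half turn about z gives the same grasp; the last joint's range is limited). The gripper opens to 92 mm and grips with 3 to 60 N. Pads are 19 mm wide; open, the fingers measure 130 mm over their backs; the gripper's body (75 mm by 190 mm) begins 47 mm behind the grasp point.
Start: joints at [-1.399, 0.342, 1.524, -0, 1.275, -0.146], TCP at [0.164, -0.499, 0.227] pointing down, gripper open.
Joint ranges: [-2.53, 2.53], [-0.77, 2.02], [0.04, 2.7], [-1, 4.14], [0.28, 2.66], [-3.11, 3.11]. Speed limits (rad/s): [2.57, 2.57, 3.14, 3.14, 3.14, 3.14].

## Interface

Orientations are given as [roll, pitch, yaw] about the fixed x, y, z axes, in that order (R = Rz(yaw) Ry(pitch) Rx(roll)).
In Python, from cell import status, eyes, job gives the robot as it stands.
- The arm moves only by the tool jog_arm, never from a script. Its argument "series" is a list of rows, each a list of 3 entries, a list of its own where there are three numbers: the gripper command: -1 is shut, 1 is fully open, values between are in proportion, then the shift along the tool's x, y, z in m, then the turn, a rotation vector about the tool's x, y, z in rad. In form: [[grip, [x, y, z], [ax, ay, az]], ...]. A call has 1 to 12 rows; each row is the pose to reach, as a shift and turn from the pose commanded when the call began, along the tool's axes at that moment; what a row does not reach only later rows make up. A row lasts 1/12 s, in which the tool goes at most 41.7 mm and 7.16 degrees, less where a joint would pass 70% of its speed; a pose out of reach is approached as far as the arm can. A call with a gripper value outside its range is refused whole. The fingers move at their own pace and stop on an object; "squeeze" is the grip in N (left out, the last holds). Time passes only in rows, so rows that repeat a pose let the fingers close. It gives the time, the measured TCP pose, the force and the opening at its end, in the units of the state.
- status.observe(): the state, without advancing time (a new reading comes with each control period).
- eyes.read_camera(name): name is "side" or "top" or "wrist"; returns a dict with "img" (384x512x3 uint8, red, green, blue), "range_z" (384x512 float32, m along the optical axis (not along the pixel's ray), 0 where there is no reading), "camera_matrix" (3x3 intrinsics, pixels), "k1" (the pictures are not rectified: a ray, as slopes to the right and down, at radius r is drawn at 1 + k1 r^2 times it, then the intrinsics apply), "T" (4x4, takes a point from camera to world coordinates); the wrist camera has in their place "tool_from_camera" (4x4, takes a point from camera to tool coordinates, whose origin is the TCP and whose axes are the flange's). Camera axes: x right, y down, z forward; pixel columns grow to the right and rows downward; lengths in m; the calibration is good to about 2 mm. A picture is of the moment at which its call begins: read the wrist's pose just before it.
- job.hand_in(): hands the job in, once; it reports no verdict.
The state is a dict: "time": time; "qpos": joint angles; "qvel": joint speeds; "joint_efforts": joint torques, N m; "tool_pos": TCP position; "tool_rot": TCP orientation; "contact_force": force on the tool from outside, world axes, zero at the start; "torque": the same for the moment, N m; "opening": finger opening in m.
Only numpy, scipy, OpenCV 4.12 (cv2) and the standard library are available. Lean on these libraries where they do the work, as an engineer would, in place of code of your own. Each camera call takes 0.05 s, during which the arm holds its last target.

## Task

Push the orange plunger of each of the four black dampers down through its stroke. Leave every damper whose plunger goes fully home standing in the clear tray with the plunger down, and move each one that sticks part-way to the red reject tray, standing upright, one to a pocket. Do not knock any damper over and leave the black rollers, the bottle and the snips where they are.

Things in the scene. Friction and masses are not known exactly. Their poses are not given: they have to be found in the camera images.
- tray: clear compartment tray with a brown cardboard floor, 167 x 249 mm, 24 mm high, fixed to the bench. Origin: centre of its underside; x across its 2 rows, y along its 3 columns, z up. Pocket pitch 82 mm both ways, so the pocket centres lie at x = -41 or +41, y = -82, 0 or +82 mm; partition walls 3 mm thick; floor 6 mm above the bench.
- reject: red reject tray, 130 (x) x 68 (y) mm, 22 mm high, fixed to the bench, left or right of the clear tray. Origin: centre of its underside. Two pockets side by side along x, centres at x = -31.5 and +31.5 mm, y = 0, each 59 x 60 mm inside; walls 4 mm thick; floor 6 mm above the bench. One damper fits in each pocket.
- stack: bystander: stack of full blister trays and cardboard, about 128 x 86 mm, 156 mm high, solid and fixed, on the other side of the clear tray from the reject tray. Origin: centre of its underside.
- bottle: bystander, loose: white bottle with a blue cap, 48 mm diameter, 140 mm tall, standing just beyond the reject tray's +x end. Origin: centre of its underside.
- snips: bystander, loose: hand snips with green handles, about 150 x 50 mm, 16 mm high, lying between the robot and the clear tray. Origin: under its pivot; lies about crosswise to the robot; handles reach 103 mm to -x, blades 46 mm to +x.
- roller_1: bystander, loose: short black rubber roller standing in a pocket of the clear tray, 40 mm diameter, 45 mm tall. Origin: centre of its underside.
- roller_2: bystander, loose: short black rubber roller standing in a pocket of the clear tray, 40 mm diameter, 45 mm tall. Origin: centre of its underside.
- damper_1: one of four look-alike dampers, loose, upright in a pocket of the clear tray: black square housing 38 x 38 mm, 85 mm tall, about 0.2 kg, flat parallel sides along its x and y, orange-capped plunger on top. Origin: centre of its underside, z up. Any of the four may be sound or sticking; neither looks nor names tell.
- plunger_1 (a joint): plunger of damper_1: metres pushed in, 0 fully out (cap top 36 mm above the housing top) to 0.030 fully home (cap's underside on the housing, cap top 6 mm above it). It starts between 0 and 0.006. No spring: about 2.5 N moves it and it stays where it is left. A sticking one stops dead between 0.013 and 0.020 and cannot be forced further.
- cap_1 (a point): centre of the top face of the orange plunger cap of damper_1; the cap is a disc 26 mm in diameter, 6 mm thick, on the housing's axis, and moves with the plunger.
- damper_2: one of four look-alike dampers, loose, upright in a pocket of the clear tray: black square housing 38 x 38 mm, 85 mm tall, about 0.2 kg, flat parallel sides along its x and y, orange-capped plunger on top. Origin: centre of its underside, z up. Any of the four may be sound or sticking; neither looks nor names tell.
- plunger_2 (a joint): plunger of damper_2: metres pushed in, 0 fully out (cap top 36 mm above the housing top) to 0.030 fully home (cap's underside on the housing, cap top 6 mm above it). It starts between 0 and 0.006. No spring: about 2.5 N moves it and it stays where it is left. A sticking one stops dead between 0.013 and 0.020 and cannot be forced further.
- cap_2 (a point): centre of the top face of the orange plunger cap of damper_2; the cap is a disc 26 mm in diameter, 6 mm thick, on the housing's axis, and moves with the plunger.
- damper_3: one of four look-alike dampers, loose, upright in a pocket of the clear tray: black square housing 38 x 38 mm, 85 mm tall, about 0.2 kg, flat parallel sides along its x and y, orange-capped plunger on top. Origin: centre of its underside, z up. Any of the four may be sound or sticking; neither looks nor names tell.
- plunger_3 (a joint): plunger of damper_3: metres pushed in, 0 fully out (cap top 36 mm above the housing top) to 0.030 fully home (cap's underside on the housing, cap top 6 mm above it). It starts between 0 and 0.006. No spring: about 2.5 N moves it and it stays where it is left. A sticking one stops dead between 0.013 and 0.020 and cannot be forced further.
- cap_3 (a point): centre of the top face of the orange plunger cap of damper_3; the cap is a disc 26 mm in diameter, 6 mm thick, on the housing's axis, and moves with the plunger.
- damper_4: one of four look-alike dampers, loose, upright in a pocket of the clear tray: black square housing 38 x 38 mm, 85 mm tall, about 0.2 kg, flat parallel sides along its x and y, orange-capped plunger on top. Origin: centre of its underside, z up. Any of the four may be sound or sticking; neither looks nor names tell.
- plunger_4 (a joint): plunger of damper_4: metres pushed in, 0 fully out (cap top 36 mm above the housing top) to 0.030 fully home (cap's underside on the housing, cap top 6 mm above it). It starts between 0 and 0.006. No spring: about 2.5 N moves it and it stays where it is left. A sticking one stops dead between 0.013 and 0.020 and cannot be forced further.
- cap_4 (a point): centre of the top face of the orange plunger cap of damper_4; the cap is a disc 26 mm in diameter, 6 mm thick, on the housing's axis, and moves with the plunger.
Things that resemble listed ones, but are neither listed nor needed, are in the scene too. What is shaped like the damper_2 but pink is not meant. What is shaped like the damper_1 but yellow is not meant.

How it is judged:
By the outcome, as a careful person would: the job done as asked, in the order asked, and still so for the second after the job is handed in, with the robot touching nothing.
It also fails if it takes over 72 s, if anything falls off the work surface, if the arm or the gripper's body presses on something with over 40 N, if the wrist force passes 120 N, or if a joint passes its speed limit or range.

## Working session

There is one attempt and no reset: what is moved stays moved. The work goes in short steps, Python scripts to look and compute and a tool call to move; the robot and the scene stay as the last step left them, time stands still between calls to the robot, and variables do not carry over. Pictures are saved under pics/ and viewed, and the job is handed in when it is done.

Besides the shell and the picture viewer there is one more tool, called as a command line: name --argument value ..., lists and objects as JSON in quotes. jog_arm: Moves the arm, as the interface text tells. Its arguments: {"type":"object","properties":{"series":{"type":"array","items":{"type":"array"}},"squeeze":{"type":"number"}},"required":["series"]}

```bash
ls; mkdir -p pics; cat > h.py <<'E'
import numpy as np,cv2
from cell import status,eyes,job
def save(n,img): cv2.imwrite(f'pics/{n}.png',cv2.cvtColor(img,cv2.COLOR_RGB2BGR))
E
python3 - <<'E'
from h import *
print(status.observe())
for c in ('top','side'):
    d=eyes.read_camera(c); save(c+'0',d['img']); np.savez(f'{c}0.npz',**d)
    print(c,d['camera_matrix'],d['k1'],d['T'])
E
```

```text
pics
{'time': 0.0, 'qpos': array([-1.39895504e+00,  3.42710511e-01,  1.52502386e+00,  3.06097493e-05,
        1.27540164e+00, -1.45983788e-01]), 'qvel': array([ 7.23231295e-04, -2.10749087e-03,  2.15156817e-05, -3.76917606e-04,
       -2.34796865e-03, -1.45344112e-04]), 'joint_efforts': array([ 1.01067089e-03, -4.31244600e+01, -2.44223624e+01,  7.19759404e-02,
        5.60717296e-02, -1.18731950e-04]), 'tool_pos': array([ 0.16403042, -0.49828534,  0.22604892]), 'tool_rot': array([-3.14006998e+00, -2.53463713e-04,  3.17815945e-01]), 'contact_force': array([-0.17071876, -0.54599877,  0.04686831]), 'torque': array([0.06419532, 0.03671379, 0.01219641]), 'opening': 0.0919470627901929}
top [[459.18242756   0.         255.22234533]
 [  0.         459.18242756 195.88348975]
 [  0.           0.           1.        ]] -0.0694225848209753 [[-1.00181582e-02 -9.93062739e-01  1.17158156e-01  4.70775824e-01]
 [-9.99947245e-01  1.02148845e-02  1.07881076e-03  3.86892302e-02]
 [-2.26808380e-03 -1.17141168e-01 -9.93112684e-01  1.13736258e+00]
 [ 0.00000000e+00  0.00000000e+00  0.00000000e+00  1.00000000e+00]]
side [[420.77006919   0.         252.50892441]
 [  0.         420.77006919 199.87232488]
 [  0.           0.           1.        ]] 0.003221854850723153 [[-0.73538159 -0.38117391  0.56028597 -0.10048602]
 [-0.67762953  0.42054807 -0.60328894  0.75711048]
 [-0.00566918 -0.82331389 -0.56755801  0.77339317]
 [ 0.          0.          0.          1.        ]]
```

View pics/top0.png

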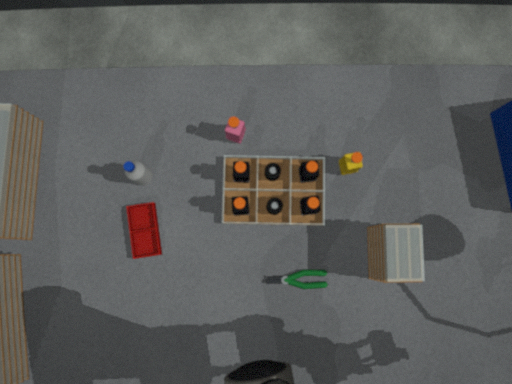

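View pics/side0.png

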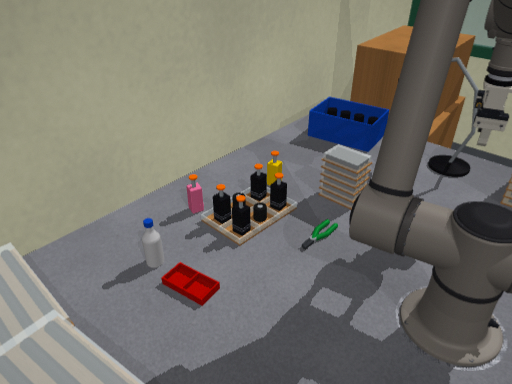

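Top view: four orange caps at about (241,167), (312,167), (240,203) and (313,203), rollers in the middle column at (272,171) and (274,205), red tray at (145,230), snips at (305,280). The pink (235,127) and yellow (353,161) look-alikes stand outside the tray.

```bash
cat >> h.py <<'E'
def rays(d,uv,T=None):
    K=d['camera_matrix'];k1=float(d['k1'])
    uv=np.atleast_2d(np.asarray(uv,float))
    n=cv2.undistortPoints(uv.reshape(-1,1,2),K,np.array([k1,0,0,0,0.])).reshape(-1,2)
    return np.c_[n,np.ones(len(n))]
def toplane(d,uv,z,T=None):
    T=d['T'] if T is None else T
    r=rays(d,uv)@T[:3,:3].T; o=T[:3,3]
    s=(z-o[2])/r[:,2]
    return o+r*s[:,None]
def cloud(d,T=None):
    T=d['T'] if T is None else T
    h,w=d['range_z'].shape
    vv,uu=np.mgrid[:h,:w]
    r=rays(d,np.c_[uu.ravel(),vv.ravel()])*d['range_z'].reshape(-1,1)
    return (r@T[:3,:3].T+T[:3,3]).reshape(h,w,3)
def comps(m,amin=20):
    n,l,s,c=cv2.connectedComponentsWithStats(m.astype(np.uint8),connectivity=8)
    return [(l==i,s[i],c[i]) for i in range(1,n) if s[i][4]>=amin]
def orange(img):
    h=cv2.cvtColor(img,cv2.COLOR_RGB2HSV).astype(int)
    return (h[...,0]>=5)&(h[...,0]<=17)&(h[...,1]>200)&(h[...,2]>150)
def red(img):
    h=cv2.cvtColor(img,cv2.COLOR_RGB2HSV).astype(int)
    return ((h[...,0]<=3)|(h[...,0]>=176))&(h[...,1]>200)&(h[...,2]>60)
E
python3 - <<'E'
from h import *
for c in ('top','side'):
    d=dict(np.load(c+'0.npz')); P=cloud(d)
    for m,s,ce in comps(orange(d['img']),15):
        q=P[m&(d['range_z']>0)]
        top=q[q[:,2]>q[:,2].max()-.006]
        print(c,ce.round(1),s[4],'zmed',np.median(q[:,2]).round(4),'zmax',np.percentile(q[:,2],95).round(4),'top xy',np.median(top,0).round(4))
    for m,s,ce in comps(red(d['img']),100):
        q=P[m&(d['range_z']>0)]; q=q[(q[:,2]>.015)]
        r=cv2.minAreaRect((q[:,:2]*1000).astype(np.float32)); print(c,'red',ce,r,np.percentile(q[:,2],[5,50,95]))
d=dict(np.load('top0.npz'));P=cloud(d)
# tray rim
for (u,v) in [(223,190),(325,190),(274,157),(274,224),(257,190),(223,157),(325,157),(223,224),(325,224)]:
    print((u,v),P[v,u].round(4),toplane(d,(u,v),.024).round(4))
im=d['img'][140:250,200:350]; save('tray0',cv2.resize(im,None,fx=5,fy=5,interpolation=cv2.INTER_CUBIC))
E
```

```text
top [233.1 121.6] 59 zmed 0.1207 zmax 0.1233 top xy [0.7612 0.0887 0.1211]
top [356.2 157.5] 74 zmed 0.1213 zmax 0.1242 top xy [ 0.6748 -0.1886  0.1219]
top [311.7 166.1] 89 zmed 0.1235 zmax 0.1264 top xy [ 0.6565 -0.0881  0.1237]
top [240.  166.5] 86 zmed 0.124 zmax 0.127 top xy [0.6576 0.0733 0.1249]
top [239.2 202.6] 87 zmed 0.1231 zmax 0.1259 top xy [0.577  0.0759 0.1239]
top [312.9 202.1] 90 zmed 0.1232 zmax 0.1267 top xy [ 0.5754 -0.0882  0.1237]
top red [143.57996894 229.8121118 ] ((522.3621826171875, 313.3021240234375), (125.96337127685547, 66.7043685913086), 8.29884147644043) [0.01563382 0.02107307 0.02472272]
side [274.5 152.6] 26 zmed 0.1214 zmax 0.1225 top xy [ 0.674  -0.1845  0.1214]
side [258.1 165.9] 31 zmed 0.1231 zmax 0.1247 top xy [ 0.6541 -0.0811  0.1235]
side [278.5 175. ] 36 zmed 0.1226 zmax 0.125 top xy [ 0.5738 -0.0825  0.1227]
side [192.6 176.8] 34 zmed 0.1207 zmax 0.1228 top xy [0.758  0.0941 0.1209]
side [220.4 186.8] 37 zmed 0.1234 zmax 0.1257 top xy [0.6544 0.0786 0.1238]
side [240.4 197.6] 44 zmed 0.1224 zmax 0.1239 top xy [0.5741 0.0797 0.1224]
side red [190.36746988 283.15436747] ((520.6459350585938, 318.32891845703125), (131.25131225585938, 68.16596984863281), 8.558402061462402) [0.01551594 0.02074697 0.02389044]
(223, 190) [0.6173 0.1185 0.0253] [[0.6174 0.1186 0.024 ]]
(325, 190) [ 0.6175 -0.1342  0.0035] [[ 0.6149 -0.1311  0.024 ]]
(274, 157) [ 0.6987 -0.0075  0.0216] [[ 0.6982 -0.0074  0.024 ]]
(274, 224) [ 0.5343 -0.0059  0.0006] [[ 0.533  -0.0049  0.024 ]]
(257, 190) [0.6164 0.0354 0.0251] [[0.6166 0.0354 0.024 ]]
(223, 157) [ 0.7047  0.1203 -0.0011] [[0.6996 0.1185 0.024 ]]
(325, 157) [ 0.7022 -0.1374 -0.0014] [[ 0.6971 -0.1334  0.024 ]]
(223, 224) [ 0.5358  0.1206 -0.0024] [[0.5342 0.1187 0.024 ]]
(325, 224) [ 0.533  -0.1325 -0.0009] [[ 0.5317 -0.1288  0.024 ]]
```

View pics/tray0.png

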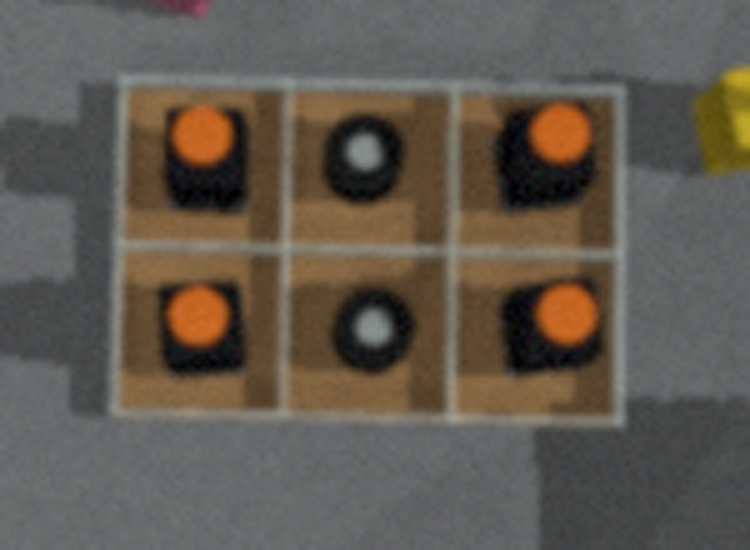

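```bash
python3 - <<'E'
from h import *
d=eyes.read_camera('wrist'); save('w0',d['img']); print(d['tool_from_camera'].round(3),d['camera_matrix'].round(1),d['k1'])
for c in ('top','side'):
    e=dict(np.load(c+'0.npz'));P=cloud(e).reshape(-1,3)
    for n,(x0,x1,y0,y1,z0,z1) in dict(stack=(.3,.65,-.45,-.2,.14,.17),bottle=(.55,.75,.25,.5,.06,.16),snips=(.35,.5,-.2,.1,.008,.025)).items():
        q=P[(P[:,0]>x0)&(P[:,0]<x1)&(P[:,1]>y0)&(P[:,1]<y1)&(P[:,2]>z0)&(P[:,2]<z1)]
        if len(q): print(c,n,len(q),np.percentile(q,[2,50,98],axis=0).round(3).tolist())
E
```

```text
[[ 0.001 -0.955 -0.298  0.081]
 [ 1.     0.001  0.     0.001]
 [-0.    -0.298  0.955 -0.159]
 [ 0.     0.     0.     1.   ]] [[310.4   0.  256.2]
 [  0.  310.4 191. ]
 [  0.    0.    1. ]] -0.006222945035652963
top stack 2195 [[0.403, -0.317, 0.146], [0.461, -0.276, 0.157], [0.518, -0.238, 0.16]]
top bottle 370 [[0.637, 0.299, 0.063], [0.653, 0.314, 0.097], [0.677, 0.338, 0.142]]
top snips 663 [[0.378, -0.127, 0.009], [0.4, -0.069, 0.015], [0.423, 0.011, 0.02]]
side stack 719 [[0.402, -0.314, 0.141], [0.455, -0.263, 0.156], [0.52, -0.234, 0.159]]
side bottle 450 [[0.635, 0.308, 0.061], [0.649, 0.331, 0.093], [0.667, 0.347, 0.141]]
side snips 343 [[0.377, -0.123, 0.009], [0.395, -0.061, 0.014], [0.42, 0.015, 0.019]]
```

jog_arm --series '[[-1,[0.589,-0.331,-0.045],[0,0,0.318]],[-1,[0.589,-0.331,-0.045],[0,0,0.318]],[-1,[0.589,-0.331,-0.045],[0,0,0.318]],[-1,[0.589,-0.331,-0.045],[0,0,0.318]],[-1,[0.589,-0.331,-0.045],[0,0,0.318]],[-1,[0.589,-0.331,-0.045],[0,0,0.318]],[-1,[0.589,-0.331,-0.045],[0,0,0.318]],[-1,[0.589,-0.331,-0.045],[0,0,0.318]],[-1,[0.589,-0.331,-0.045],[0,0,0.318]],[-1,[0.589,-0.331,-0.045],[0,0,0.318]],[-1,[0.589,-0.331,-0.045],[0,0,0.318]],[-1,[0.589,-0.331,-0.045],[0,0,0.318]]]'

```text
time: 1.15
tool_pos: [0.4988, -0.132, 0.2597]
tool_rot: [3.141, 0.0, -0.0]
contact_force: [0.4, -1.0, 1.0]
opening: 0.0168
```

jog_arm --series '[[-1,[0.11,-0.12,-0.005],[0,0,0]],[-1,[0.11,-0.12,-0.005],[0,0,0]],[-1,[0.11,-0.12,-0.005],[0,0,0]],[-1,[0.11,-0.12,-0.005],[0,0,0]],[-1,[0.11,-0.12,-0.005],[0,0,0]],[-1,[0.11,-0.12,-0.005],[0,0,0]]]'

```text
time: 1.65
tool_pos: [0.6084, -0.0122, 0.2634]
tool_rot: [-3.142, 0.002, 0.003]
contact_force: [-0.1, -0.5, -0.6]
opening: 0.0006
```

```bash
cat >> h.py <<'E'
from scipy.spatial.transform import Rotation as Rn
def wrist(n):
    s=status.observe(); d=eyes.read_camera('wrist'); save(n,d['img'])
    W=np.eye(4);W[:3,:3]=Rn.from_euler('xyz',s['tool_rot']).as_matrix();W[:3,3]=s['tool_pos']
    d['T']=W@d['tool_from_camera']; np.savez(n+'.npz',**d); return s,d
E
python3 - <<'E'
from h import *
s,d=wrist('w1'); print(s['time'],s['tool_pos'],s['tool_rot'],s['opening'],np.abs(s['qvel']).max())
P=cloud(d)
for m,st,ce in comps(orange(d['img']),60):
    q=P[m&(d['range_z']>0)]; zt=np.percentile(q[:,2],90); top=q[q[:,2]>zt-.004]
    print(ce.round(1),st[:5],'z',np.median(top[:,2]).round(4), np.median(top,0).round(4))
E
```

```text
1.65 [ 0.60838167 -0.01223582  0.26337941] [-3.14154290e+00  1.78840882e-03  3.09907003e-03] 0.0006413985327249287 0.0503809217962851
[170.2 127.6] [156 115  23  27  96] z 0.1243 [0.6573 0.0666 0.1243]
[328.4 129.6] [320 116  24  28 120] z 0.1239 [ 0.6545 -0.081   0.1239]
[175.1 206.8] [161 197  22  22 157] z 0.1234 [0.5785 0.0689 0.1234]
[323.2 205.5] [316 198  22  23  96] z 0.1233 [ 0.5825 -0.0804  0.1233]
```

View pics/w1.png

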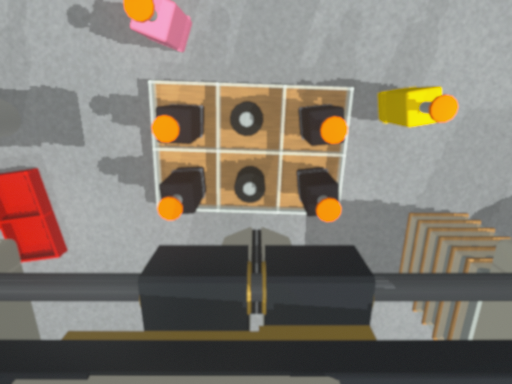

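The wrist view shows caps at (166,129), (333,130), (170,208) and (328,209), with rollers at (247,119) and (250,186). The reject tray is at the left edge. My orange mask clips the caps, so I'll loosen it and fit circles.

```bash
cat >> h.py <<'E'
def orange(img):
    h=cv2.cvtColor(img,cv2.COLOR_RGB2HSV).astype(int)
    return (h[...,0]>=7)&(h[...,0]<=20)&(h[...,1]>190)&(h[...,2]>120)
E
python3 - <<'E'
from h import *
for f,a in (('w1',60),('top0',15),('side0',15)):
    d=dict(np.load(f+'.npz'))
    P=cloud(d)
    for m,st,ce in comps(orange(d['img']),a):
        q=P[m&(d['range_z']>0)]; zt=np.percentile(q[:,2],85); 
        zm=np.median(q[q[:,2]>zt-.004][:,2])
        cn=max(cv2.findContours(m.astype(np.uint8),cv2.RETR_EXTERNAL,cv2.CHAIN_APPROX_NONE)[0],key=len)
        e=cv2.minEnclosingCircle(cn)
        print(f,ce.round(1),st[4],'circ',np.round(e[0],1),round(e[1],1),'zm',zm.round(4),'ray',toplane(d,e[0],zm)[0].round(4))
d=dict(np.load('w1.npz'))
for (u,v) in [(150,82),(353,87),(342,215),(218,150),(280,152),(346,154)]: print((u,v),toplane(d,(u,v),.024)[0].round(4))
save('w1c',cv2.resize(d['img'][70:225,140:370],None,fx=3.4,fy=3.4,interpolation=cv2.INTER_CUBIC))
E
```

```text
w1 [139.1   8.8] 517 circ [137.9   7.5] 15.3 zm 0.1219 ray [0.7603 0.089  0.1219]
w1 [440.  107.3] 422 circ [443.  108.5] 14.7 zm 0.122 ray [ 0.6776 -0.1882  0.122 ]
w1 [165.7 128.4] 574 circ [165.3 128.1] 14.2 zm 0.1245 ray [0.6585 0.073  0.1245]
w1 [332.9 129.7] 578 circ [333.3 129.5] 14.2 zm 0.1244 ray [ 0.6579 -0.086   0.1244]
w1 [170.  207.7] 416 circ [170.3 207.7] 12.1 zm 0.1236 ray [0.578  0.0748 0.1236]
w1 [328.  209.1] 444 circ [327.7 209. ] 12.4 zm 0.1236 ray [ 0.5772 -0.0868  0.1236]
top0 [233.2 121.8] 69 circ [233.3 121.7] 4.6 zm 0.1213 ray [0.7611 0.0881 0.1213]
top0 [356.1 157.4] 88 circ [356.1 157.5] 5.4 zm 0.1218 ray [ 0.6755 -0.1887  0.1218]
top0 [311.6 166. ] 107 circ [311.7 166.1] 5.8 zm 0.1237 ray [ 0.6562 -0.0875  0.1237]
top0 [240.  166.7] 101 circ [240.  166.5] 5.6 zm 0.1245 ray [0.6569 0.0732 0.1245]
top0 [239.2 202.7] 108 circ [239.2 202.7] 5.8 zm 0.1234 ray [0.5756 0.0755 0.1234]
top0 [313.  202.4] 107 circ [312.9 202.3] 5.8 zm 0.1234 ray [ 0.5747 -0.0881  0.1234]
side0 [274.7 152.9] 30 circ [274.5 153. ] 3.6 zm 0.1216 ray [ 0.672  -0.1813  0.1216]
side0 [258.1 166. ] 32 circ [258.4 166. ] 3.6 zm 0.1231 ray [ 0.6526 -0.0817  0.1231]
side0 [278.3 174.8] 41 circ [278.3 175. ] 3.8 zm 0.1228 ray [ 0.5733 -0.0819  0.1228]
side0 [192.6 176.8] 35 circ [192.5 176.5] 3.8 zm 0.1209 ray [0.759  0.0934 0.1209]
side0 [220.4 186.7] 39 circ [220.5 186.5] 3.8 zm 0.1238 ray [0.654  0.0786 0.1238]
side0 [240.3 197.9] 48 circ [240.1 197.5] 4.2 zm 0.1224 ray [0.5751 0.0796 0.1224]
(150, 82) [0.703 0.116 0.024]
(353, 87) [ 0.6983 -0.1307  0.024 ]
(342, 215) [ 0.5308 -0.1318  0.024 ]
(218, 150) [0.6203 0.0362 0.024 ]
(280, 152) [ 0.618  -0.0439  0.024 ]
(346, 154) [ 0.6158 -0.1296  0.024 ]
```

View pics/w1c.png

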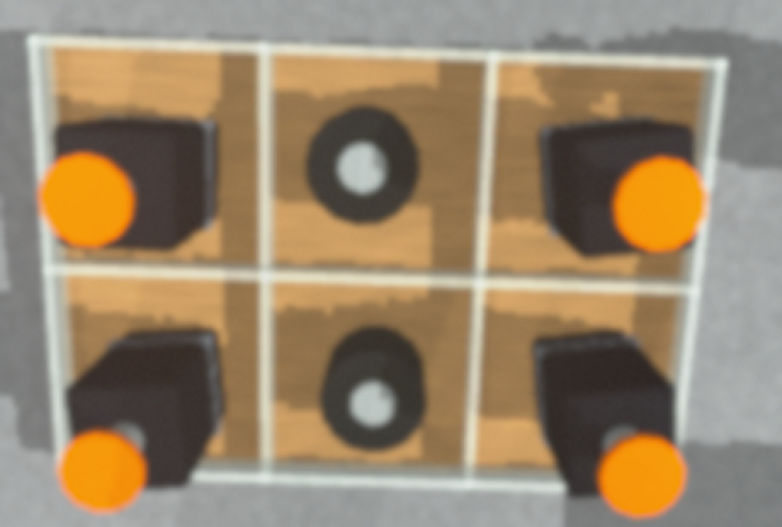

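jog_arm --series '[[-1,[0.0495,-0.0855,0.05],[0,0,0]],[-1,[0.0495,-0.0855,0.08],[0,0,0]],[-1,[0.0495,-0.0855,0.12],[0,0,0]],[-1,[0.0495,-0.0855,0.12],[0,0,0]],[-1,[0.0495,-0.0855,0.12],[0,0,0]],[-1,[0.0495,-0.0855,0.12],[0,0,0]]]'

```text
time: 2.2
tool_pos: [0.6559, 0.0705, 0.143]
tool_rot: [3.141, 0.005, -0.001]
contact_force: [-0.2, 0.1, 0.8]
opening: 0.0006
```

jog_arm --series '[[-1,[0.001,-0.002,0.01],[0,0,0]],[-1,[0.001,-0.002,0.016],[0,0,0]],[-1,[0.001,-0.002,0.02],[0,0,0]],[-1,[0.001,-0.002,0.024],[0,0,0]],[-1,[0.001,-0.002,0.026],[0,0,0]],[-1,[0.001,-0.002,0.026],[0,0,0]]]'

```text
time: 2.7
tool_pos: [0.6586, 0.073, 0.1191]
tool_rot: [3.141, -0.001, -0.001]
contact_force: [0.2, -0.5, -0.4]
opening: 0.0004
```

```bash
python3 - <<'E'
from h import *
s=status.observe(); print(s)
E
```

```text
{'time': 2.7, 'qpos': array([-4.99253798e-03,  6.83319876e-01,  1.25059695e+00, -3.35231565e-04,
        1.20672700e+00,  1.56656758e+00]), 'qvel': array([ 0.00341346,  0.00156234, -0.00426916,  0.00643672,  0.00896425,
        0.00053134]), 'joint_efforts': array([ 1.45785827e-01, -5.84465647e+01, -2.34387714e+01,  7.93508347e-02,
       -1.04514230e-01, -2.23899799e-03]), 'tool_pos': array([0.65860548, 0.07301317, 0.11906847]), 'tool_rot': array([ 3.14127527e+00, -9.47469231e-04, -6.44419078e-04]), 'contact_force': array([ 0.15740105, -0.48181945, -0.4079626 ]), 'torque': array([ 0.03611327, -0.00278417, -0.04693093]), 'opening': 0.0003995014454381077}
```

jog_arm --series '[[-1,[0,0,0.003],[0,0,0]],[-1,[0,0,0.005],[0,0,0]],[-1,[0,0,0.007],[0,0,0]]]'

```text
time: 2.95
tool_pos: [0.6587, 0.0735, 0.1118]
tool_rot: [3.141, -0.001, -0.0]
contact_force: [0.8, -0.3, 3.1]
opening: 0.0003
```

jog_arm --series '[[-1,[0,0,0.002],[0,0,0]],[-1,[0,0,0.004],[0,0,0]]]'

```text
time: 3.12
tool_pos: [0.6586, 0.0735, 0.1076]
tool_rot: [3.141, -0.001, -0.0]
contact_force: [-0.0, -0.1, 2.0]
opening: 0.0002
```

jog_arm --series '[[-1,[0,0,0.002],[0,0,0]],[-1,[0,0,0.003],[0,0,0]]]'

```text
time: 3.28
tool_pos: [0.6584, 0.0735, 0.1043]
tool_rot: [3.142, 0.0, -0.0]
contact_force: [0.3, 0.1, 2.5]
opening: 0.0004
```

jog_arm --series '[[-1,[0,0,0.002],[0,0,0]],[-1,[0,0,0.004],[0,0,0]],[-1,[0,0,0.006],[0,0,0]]]'

```text
time: 3.53
tool_pos: [0.6585, 0.0735, 0.0984]
tool_rot: [3.142, -0.0, -0.0]
contact_force: [0.6, -0.3, 2.2]
opening: 0.0005
```

jog_arm --series '[[-1,[0,0,0.001],[0,0,0]],[-1,[0,0,0.002],[0,0,0]]]'

```text
time: 3.7
tool_pos: [0.6588, 0.0734, 0.0972]
tool_rot: [3.141, -0.001, -0.0]
contact_force: [-1.8, -0.4, 10.6]
opening: 0.0007
```

jog_arm --series '[[-1,[0,0,0.001],[0,0,0]],[-1,[0,0,0.001],[0,0,0]]]'

```text
time: 3.87
tool_pos: [0.6589, 0.0735, 0.0972]
tool_rot: [3.141, -0.002, -0.0]
contact_force: [-1.3, -0.1, 9.4]
opening: 0.0003
```

jog_arm --series '[[-1,[0,0,-0.042],[0,0,0]],[-1,[-0.04,-0.001,-0.042],[0,0,0]],[-1,[-0.081,-0.0015,-0.042],[0,0,0]],[-1,[-0.081,-0.0015,-0.042],[0,0,0]],[-1,[-0.0815,-0.0015,-0.034],[0,0,0]],[-1,[-0.0815,-0.0015,-0.026],[0,0,0]],[-1,[-0.0815,-0.0015,-0.023],[0,0,0]],[-1,[-0.0815,-0.0015,-0.02],[0,0,0]],[-1,[-0.0815,-0.0015,-0.02],[0,0,0]]]'

```text
time: 4.62
tool_pos: [0.5774, 0.0749, 0.1145]
tool_rot: [3.142, 0.001, -0.0]
contact_force: [-0.3, 0.6, 0.1]
opening: 0.0002
```

jog_arm --series '[[-1,[0,0,0.002],[0,0,0]],[-1,[0,0,0.004],[0,0,0]]]'

```text
time: 4.78
tool_pos: [0.5775, 0.0749, 0.1116]
tool_rot: [3.141, -0.001, -0.0]
contact_force: [-0.5, 0.2, 3.0]
opening: 0.0004
```

jog_arm --series '[[-1,[0,0,0.002],[0,0,0]],[-1,[0,0,0.003],[0,0,0]]]'

```text
time: 4.95
tool_pos: [0.5773, 0.0749, 0.1086]
tool_rot: [3.141, -0.001, -0.0]
contact_force: [1.2, -0.3, 3.0]
opening: 0.0005
```

jog_arm --series '[[-1,[0,0,0.002],[0,0,0]],[-1,[0,0,0.003],[0,0,0]]]'

```text
time: 5.12
tool_pos: [0.5783, 0.0749, 0.1081]
tool_rot: [3.141, -0.004, -0.0]
contact_force: [-3.1, -0.7, 21.9]
opening: 0.0003
```

jog_arm --series '[[-1,[0,0,0.002],[0,0,0]],[-1,[0,0,0.003],[0,0,0]]]'

```text
time: 5.28
tool_pos: [0.5797, 0.0749, 0.108]
tool_rot: [3.141, -0.009, -0.0]
contact_force: [-6.8, -0.7, 37.9]
opening: 0.0004
```

C is stuck at 0.108 (about 19 mm of travel). Next is D.

jog_arm --series '[[-1,[0,0,-0.036],[0,0,0]],[-1,[0,0.03,-0.036],[0,0,0]],[-1,[0,0.07,-0.036],[0,0,0]],[-1,[0,0.11,-0.036],[0,0,0]],[-1,[-0.001,0.15,-0.036],[0,0,0]],[-1,[-0.001,0.162,-0.036],[0,0,0]],[-1,[-0.001,0.162,-0.028],[0,0,0]],[-1,[-0.001,0.162,-0.02],[0,0,0]],[-1,[-0.001,0.162,-0.016],[0,0,0]],[-1,[-0.001,0.162,-0.013],[0,0,0]],[-1,[-0.001,0.162,-0.013],[0,0,0]]]'

```text
time: 6.2
tool_pos: [0.5755, -0.0854, 0.1147]
tool_rot: [-3.141, 0.002, 0.002]
contact_force: [-0.4, -0.8, 0.6]
opening: 0.0006
```

jog_arm --series '[[-1,[0,0,0.002],[0,0,0]],[-1,[0,0,0.004],[0,0,0]]]'

```text
time: 6.37
tool_pos: [0.5761, -0.0863, 0.1118]
tool_rot: [3.141, -0.0, 0.001]
contact_force: [-0.7, -0.6, 2.3]
opening: 0.0008
```

jog_arm --series '[[-1,[0,0,0.002],[0,0,0]],[-1,[0,0,0.003],[0,0,0]]]'

```text
time: 6.53
tool_pos: [0.5759, -0.0867, 0.1086]
tool_rot: [3.142, -0.0, 0.0]
contact_force: [-0.3, -0.1, 2.5]
opening: 0.0005
```

jog_arm --series '[[-1,[0,0,0.002],[0,0,0]],[-1,[0,0,0.003],[0,0,0]]]'

```text
time: 6.7
tool_pos: [0.5759, -0.0868, 0.1055]
tool_rot: [-3.141, -0.0, -0.0]
contact_force: [0.5, 0.6, 3.0]
opening: 0.0004
```

jog_arm --series '[[-1,[0,0,0.002],[0,0,0]],[-1,[0,0,0.003],[0,0,0]]]'

```text
time: 6.87
tool_pos: [0.5759, -0.0869, 0.1024]
tool_rot: [-3.141, -0.0, -0.0]
contact_force: [-0.1, -0.1, 1.4]
opening: 0.0003
```

jog_arm --series '[[-1,[0,0,0.002],[0,0,0]],[-1,[0,0,0.004],[0,0,0]],[-1,[0,0,0.005],[0,0,0]],[-1,[0,0,0.006],[0,0,0]]]'

```text
time: 7.2
tool_pos: [0.5762, -0.087, 0.0972]
tool_rot: [3.141, -0.001, -0.0]
contact_force: [-2.4, 1.4, 12.6]
opening: 0.0002
```

jog_arm --series '[[-1,[0,0,0.001],[0,0,0]],[-1,[0,0,0.001],[0,0,0]]]'

```text
time: 7.37
tool_pos: [0.5765, -0.0871, 0.0972]
tool_rot: [3.141, -0.002, -0.0]
contact_force: [-2.2, 2.5, 12.5]
opening: 0.0003
```

D is home. Next is B.

jog_arm --series '[[-1,[0,0,-0.042],[0,0,0]],[-1,[0.04,0,-0.043],[0,0,0]],[-1,[0.081,0,-0.043],[0,0,0]],[-1,[0.081,0,-0.043],[0,0,0]],[-1,[0.081,0,-0.034],[0,0,0]],[-1,[0.081,0,-0.026],[0,0,0]],[-1,[0.081,0,-0.023],[0,0,0]],[-1,[0.081,0,-0.02],[0,0,0]],[-1,[0.081,0,-0.02],[0,0,0]]]'

```text
time: 8.12
tool_pos: [0.6558, -0.087, 0.1151]
tool_rot: [-3.141, 0.001, -0.0]
contact_force: [0.1, 1.2, -0.3]
opening: 0.0006
```

jog_arm --series '[[-1,[0,0,0.002],[0,0,0]],[-1,[0,0,0.004],[0,0,0]]]'

```text
time: 8.28
tool_pos: [0.6569, -0.0872, 0.1132]
tool_rot: [3.141, -0.001, -0.0]
contact_force: [-3.6, 1.1, 17.2]
opening: 0.0004
```

jog_arm --series '[[-1,[0,0,0.002],[0,0,0]],[-1,[0,0,0.003],[0,0,0]]]'

```text
time: 8.45
tool_pos: [0.6582, -0.0874, 0.1133]
tool_rot: [3.14, -0.006, -0.0]
contact_force: [-5.5, 1.0, 26.1]
opening: 0.0005
```

jog_arm --series '[[-1,[0,0,-0.04],[0,0,0]],[0,[-0.01,-0.01,-0.08],[0,0,0]],[0,[-0.087,-0.227,-0.19],[0,0,0]],[0,[-0.087,-0.227,-0.19],[0,0,0]],[0,[-0.087,-0.227,-0.19],[0,0,0]],[0,[-0.087,-0.227,-0.19],[0,0,0]],[0,[-0.087,-0.227,-0.19],[0,0,0]],[0,[-0.087,-0.227,-0.19],[0,0,0]],[0,[-0.087,-0.227,-0.19],[0,0,0]],[0,[-0.087,-0.227,-0.19],[0,0,0]],[0,[-0.087,-0.227,-0.19],[0,0,0]],[0,[-0.087,-0.227,-0.19],[0,0,0]]]'

```text
time: 9.45
tool_pos: [0.5699, 0.1387, 0.2975]
tool_rot: [3.141, 0.002, -0.001]
contact_force: [-0.3, -0.8, -0.1]
opening: 0.0459
```

```bash
python3 - <<'E'
from h import *
s,d=wrist('w2'); print(s['time'],s['tool_pos'],s['tool_rot'],s['opening'],np.abs(s['qvel']).max())
P=cloud(d)
for f,dd in (('w2',d),('top',eyes.read_camera('top'))):
  if f=='top': np.savez('top2.npz',**dd); save('top2',dd['img'])
  P=cloud(dd)
  for m,st,ce in comps(orange(dd['img']),15 if f=='top' else 60):
    q=P[m&(dd['range_z']>0)]; zt=np.percentile(q[:,2],85); zm=np.median(q[q[:,2]>zt-.004][:,2])
    cn=max(cv2.findContours(m.astype(np.uint8),cv2.RETR_EXTERNAL,cv2.CHAIN_APPROX_NONE)[0],key=len)
    e=cv2.minEnclosingCircle(cn)
    print(f,'circ',np.round(e[0],1),round(e[1],1),'zm',zm.round(4),'ray',toplane(dd,e[0],zm)[0].round(4))
E
```

```text
9.45 [0.56987148 0.13871868 0.29754805] [ 3.14075463e+00  1.74423564e-03 -1.41626402e-03] 0.04591989257210451 0.013865382266511015
w2 circ [313.9  87.4] 12.6 zm 0.0981 ray [0.658  0.0743 0.0981]
w2 circ [468.5  87.5] 14.6 zm 0.114 ray [ 0.6579 -0.0855  0.114 ]
w2 circ [309.4 161.7] 11.7 zm 0.1092 ray [0.5774 0.077  0.1092]
w2 circ [446.5 160.5] 12.3 zm 0.0982 ray [ 0.5766 -0.0864  0.0982]
top circ [233.2 121.6] 4.6 zm 0.1208 ray [0.7615 0.0881 0.1208]
top circ [356.1 157.5] 5.4 zm 0.1219 ray [ 0.6754 -0.1887  0.1219]
top circ [239.5 166. ] 4.0 zm 0.0976 ray [0.663  0.0753 0.0976]
top circ [311.3 166.7] 5.7 zm 0.1137 ray [ 0.6567 -0.0878  0.1137]
top circ [311.5 203.5] 5.7 zm 0.0974 ray [ 0.5747 -0.0882  0.0974]
```

View pics/w2.png

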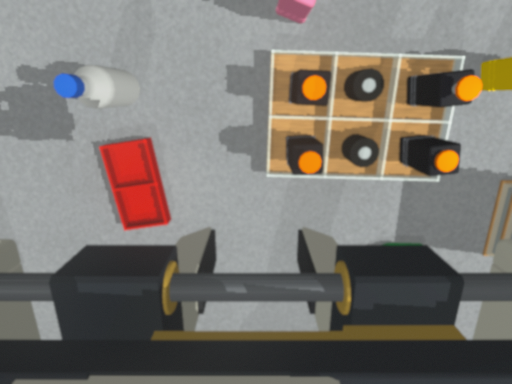

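The view has all four caps: A (314,87), B (468,87), C (309,162), D (446,160). The reject tray is at (135,183) and the bottle at (100,87). Heights are 0.098 for A and D, 0.114 for B and 0.109 for C, so B and C stick.

```bash
python3 - <<'E'
from h import *
for f in ('w2','w1','top0','top2','side0'):
    d=dict(np.load(f+'.npz')); P=cloud(d); hs=cv2.cvtColor(d['img'],cv2.COLOR_RGB2HSV)
    ok=d['range_z']>0
    for n,c in dict(A=(.658,.074),B=(.657,-.0865),C=(.577,.076),D=(.576,-.087)).items():
        m=ok&(np.hypot(P[...,0]-c[0],P[...,1]-c[1])<.035)&(P[...,2]>.085)&(P[...,2]<.097)&(hs[...,2]<90)
        q=P[m]
        if len(q)<15: continue
        r=cv2.minAreaRect((q[:,:2]*1000).astype(np.float32))
        print(f,n,len(q),'z',np.median(q[:,2]).round(4),np.round(r[0],1),np.round(r[1],1),round(r[2],1))
    m=red(d['img'])&ok&(P[...,2]>.017)&(P[...,2]<.03)
    q=P[m]
    if len(q)>50:
        r=cv2.minAreaRect((q[:,:2]*1000).astype(np.float32)); print(f,'reject',len(q),np.round(r[0],1),np.round(r[1],1),round(r[2],1))
d=dict(np.load('w2.npz'))
a=cv2.resize(d['img'][125:190,275:345],None,fx=8,fy=8,interpolation=cv2.INTER_CUBIC)
save('w2C',a)
a=cv2.resize(d['img'][50:185,395:495],None,fx=4.4,fy=4.4,interpolation=cv2.INTER_CUBIC); save('w2B',a)
E
```

```text
w2 A 535 z 0.0919 [658.1  74.6] [36.5 36.4] 86.7
w2 B 788 z 0.0917 [657.8 -84.8] [37.1 37.5] 6.6
w2 C 436 z 0.0919 [577.4  77.1] [35.8 36.5] 2.2
w2 D 522 z 0.0916 [576.4 -86.8] [36.8 38.3] 7.1
w2 reject 539 [523.7 314.4] [125.7  66.7] 8.4
w1 A 662 z 0.0918 [658.6  72.5] [36.2 35.7] 87.2
w1 B 633 z 0.0919 [658.1 -86.2] [35.7 36.5] 6.7
w1 C 663 z 0.0918 [577.6  75.4] [35.7 37.2] 3.6
w1 D 635 z 0.0919 [576.6 -86.9] [35.7 35.8] 6.5
w1 reject 730 [523.4 315.2] [126.6  68.5] 8.5
top0 A 134 z 0.0909 [656.5  72.4] [37.5 35.3] 88.6
top0 B 145 z 0.0909 [657.3 -88.2] [38.5 37.6] 6.8
top0 C 138 z 0.0908 [576.1  75. ] [36.9 37.1] 0.3
top0 D 141 z 0.0908 [575.5 -89.3] [37.8 37.9] 5.3
top0 reject 192 [522.4 313.2] [126.1  66.3] 8.7
top2 A 58 z 0.0908 [668.4  75.4] [20.7 40.4] 24.1
top2 B 149 z 0.0911 [657.2 -88.6] [37.9 38.1] 5.4
top2 C 34 z 0.0905 [570.8  86.9] [42.1 21.8] 35.0
top2 D 150 z 0.0911 [575.4 -89.2] [37.3 38.6] 6.7
top2 reject 115 [513.6 298.7] [103.2  39.9] 8.0
side0 A 95 z 0.0907 [655.4  77.4] [38.3 37.3] 0.7
side0 B 85 z 0.0908 [655.8 -84.2] [38.5 41. ] 8.3
side0 C 112 z 0.0909 [574.7  80.6] [38.6 38. ] 6.7
side0 D 91 z 0.0902 [572.5 -84.4] [38.8 39.5] 2.5
side0 reject 339 [520.7 318.2] [131.3  68.1] 8.7
```

View pics/w2C.png

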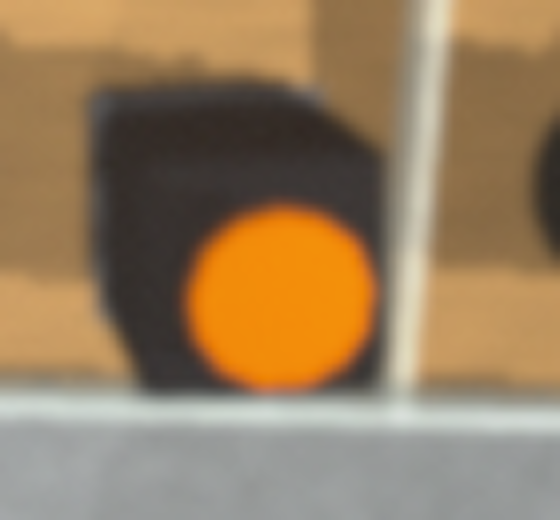

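View pics/w2B.png

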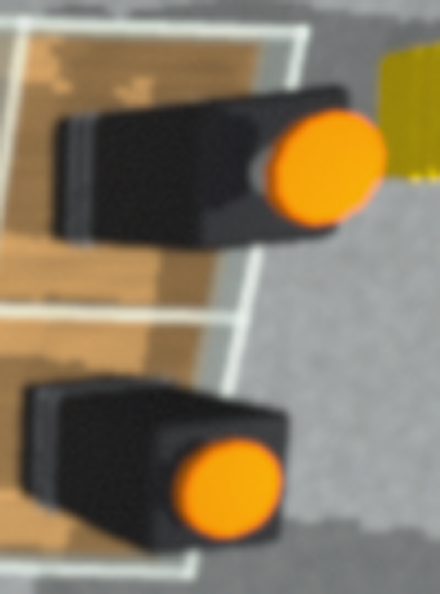

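jog_arm --series '[[0.42,[0.088,0.2252,0.1],[0,0,-0.116]],[0.42,[0.088,0.2252,0.1],[0,0,-0.116]],[0.42,[0.088,0.2252,0.1],[0,0,-0.116]],[0.42,[0.088,0.2252,0.1],[0,0,-0.116]],[0.42,[0.088,0.2252,0.1],[0,0,-0.116]],[0.42,[0.088,0.2252,0.1],[0,0,-0.116]],[0.42,[0.088,0.2252,0.12],[0,0,-0.116]],[0.42,[0.088,0.2252,0.15],[0,0,-0.116]],[0.42,[0.088,0.2252,0.15],[0,0,-0.116]],[0.42,[0.088,0.2252,0.15],[0,0,-0.116]]]'

```text
time: 10.38
tool_pos: [0.6565, -0.0861, 0.1465]
tool_rot: [-3.14, 0.005, 0.114]
contact_force: [0.1, 0.2, 1.3]
opening: 0.0651
```

```bash
python3 - <<'E'
from h import *
s,d=wrist('w3'); print(s['time'],s['tool_pos'],s['tool_rot'],s['opening'])
E
```

```text
10.3833 [ 0.65649375 -0.08610103  0.14649795] [-3.13968987  0.00506818  0.11400638] 0.06506178394147215
```

View pics/w3.png

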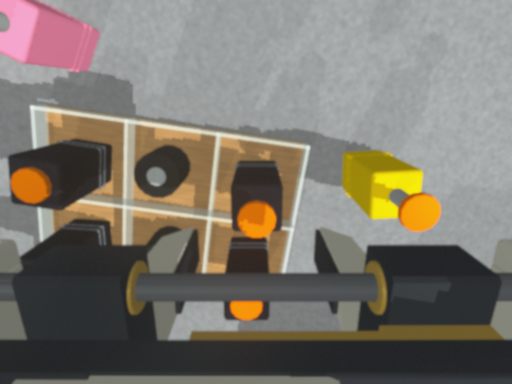

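The wrist view shows B's cap at (257,218), midway between the fingers, and the housing square to the jaws. The yellow cap at (419,212) is to the right. Descending.

jog_arm --series '[[0.42,[0.0005,0,0.025],[0,0,0]],[0.42,[0.0005,0,0.05],[0,0,0]],[0.42,[0.0005,0,0.07],[0,0,0]],[0.42,[0.0005,0,0.081],[0,0,0]],[0.42,[0.0005,0,0.081],[0,0,0]]]'

```text
time: 10.85
tool_pos: [0.6579, -0.0846, 0.067]
tool_rot: [-3.141, 0.002, 0.117]
contact_force: [-0.1, -0.5, -0.2]
opening: 0.0654
```

jog_arm --series '[[-1,[0,0,0],[0,0,0]],[-1,[0,0,0],[0,0,0]],[-1,[0,0,0],[0,0,0]],[-1,[0,0,0],[0,0,0]],[-1,[0,0,0],[0,0,0]],[-1,[0,0,0],[0,0,0]]]' --squeeze 25

```text
time: 11.35
tool_pos: [0.659, -0.0854, 0.0688]
tool_rot: [3.141, -0.002, 0.116]
contact_force: [-0.4, 0.9, 4.9]
opening: 0.0376
```

```bash
python3 - <<'E'
from h import *
s,d=wrist('w4'); print(s['time'],s['tool_pos'],s['contact_force'],s['torque'],s['opening'])
d=eyes.read_camera('side'); save('s4',cv2.resize(d['img'][100:270,150:330],None,fx=4,fy=3.5,interpolation=cv2.INTER_CUBIC))
print(status.observe()['contact_force'],status.observe()['tool_pos'])
E
```

```text
11.35 [ 0.65899859 -0.08535054  0.06882763] [-0.40159916  0.87409824  4.93045234] [ 0.13136427  0.04967249 -0.00898706] 0.037623636280183496
[-0.48266788  0.18944539  6.02742581] [ 0.65896029 -0.08537124  0.06876822]
```

View pics/w4.png

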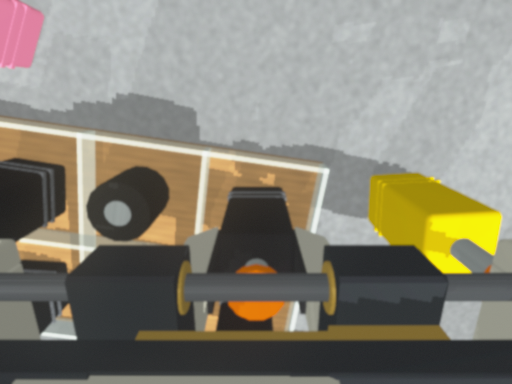

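View pics/s4.png

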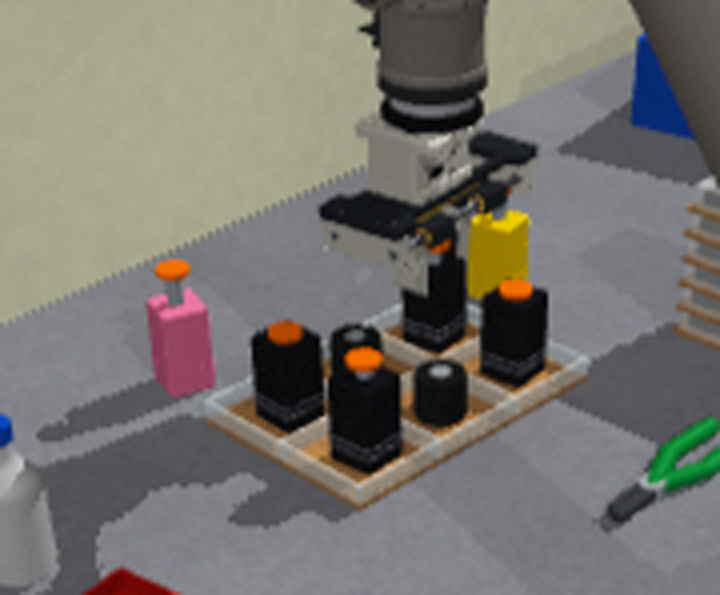

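jog_arm --series '[[-1,[0,0,-0.003],[0,0,0]],[-1,[0,0,-0.006],[0,0,0]],[-1,[0,0,-0.006],[0,0,0]]]'

```text
time: 11.7
tool_pos: [0.6583, -0.0851, 0.0738]
tool_rot: [-3.142, 0.0, 0.116]
contact_force: [0.7, -0.4, -1.3]
opening: 0.0375
```

```bash
python3 - <<'E'
from h import *
s=status.observe(); print(s['time'],s['tool_pos'],s['contact_force'],s['torque'],s['opening'])
E
```

```text
11.7 [ 0.6583282  -0.08509978  0.0737973 ] [ 0.65138944 -0.37895235 -1.26346089] [ 0.03968132 -0.03190907  0.00805344] 0.03745178546548441
```

jog_arm --series '[[-1,[0,0,-0.035],[0,0,0]],[-1,[0,0,-0.07],[0,0,0]],[-1,[0,0,-0.105],[0,0,0]],[-1,[0,0,-0.135],[0,0,0]],[-1,[0,-0.01,-0.14],[0,0,0]],[-1,[-0.005,-0.035,-0.14],[0,0,-0.005]],[-1,[-0.01,-0.07,-0.14],[0,0,-0.01]],[-1,[-0.015,-0.105,-0.14],[0,0,-0.015]],[-1,[-0.02,-0.14,-0.14],[0,0,-0.02]],[-1,[-0.025,-0.175,-0.14],[0,0,-0.025]],[-1,[-0.03,-0.21,-0.14],[0,0,-0.032]]]'

```text
time: 12.62
tool_pos: [0.6029, 0.1218, 0.2122]
tool_rot: [-3.141, 0.002, 0.148]
contact_force: [0.7, 0.2, -1.9]
opening: 0.0378
```

```bash
python3 - <<'E'
from h import *
s,d=wrist('w5'); print(s['time'],s['tool_pos'],s['tool_rot'],s['contact_force'],s['opening'])
E
```

```text
12.6167 [0.60287254 0.12178855 0.21223521] [-3.14135525e+00  2.22967322e-03  1.47988578e-01] [ 0.72381264  0.23150697 -1.91756365] 0.03781253494941489
```

View pics/w5.png

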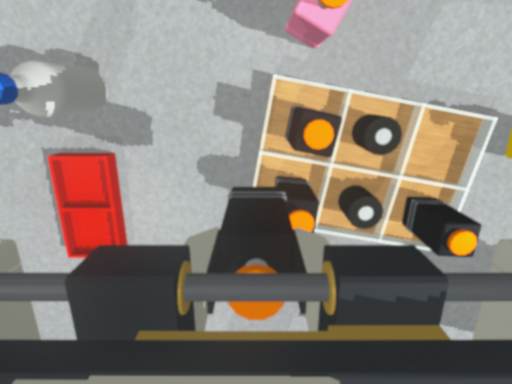

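B is in the grip at (257,290) and its pocket is empty. The reject tray at (87,205) is square to the tool, and the bottle is at (50,88). Re-measuring the reject tray from this view.

```bash
python3 - <<'E'
from h import *
d=dict(np.load('w5.npz'));P=cloud(d);ok=d['range_z']>0
m=red(d['img'])&ok&(P[...,2]>.017)&(P[...,2]<.03)
q=P[m];r=cv2.minAreaRect((q[:,:2]*1000).astype(np.float32)); print(len(q),np.round(r[0],1),np.round(r[1],1),r[2])
ft=red(d['img'])&ok&(P[...,2]<.011)&(P[...,2]>0.0)
for mm,s,c in comps(cv2.erode(ft.astype(np.uint8),np.ones((2,2))),60):
    rr=cv2.minAreaRect((P[mm][:,:2]*1000).astype(np.float32));print('floor',s[4],np.round(rr[0],1),np.round(rr[1],1),rr[2])
b=ok&(P[...,0]>.58)&(P[...,0]<.72)&(P[...,1]>.25)&(P[...,1]<.4)&(P[...,2]>.04)
print('bottle',np.percentile(P[b],[1,50,99],axis=0).round(3).tolist())
c=np.array(r[0])/1000; a=np.radians(r[2]); 
for s in(1,-1):
    g=c+s*.0315*np.array([np.cos(a),np.sin(a)]); 
    st=np.array([.60287,.12179]); dy=g-st; y=.148
    print(g.round(4),'tool',(dy@[np.cos(y),np.sin(y)]).round(4),(dy@[np.sin(y),-np.cos(y)]).round(4))
E
```

```text
1062 [523.6 314.3] [127.6  67.6] 7.969824314117432
floor 1522 [551.  326.4] [52.1 47.9] 7.922830104827881
floor 1263 [487.3 314.6] [48.7 53. ] 8.969015121459961
bottle [[0.638, 0.299, 0.042], [0.662, 0.31, 0.094], [0.682, 0.331, 0.14]]
[0.5548 0.3187] tool -0.0185 -0.2018
[0.4924 0.3099] tool -0.0815 -0.2024
```

jog_arm --series '[[-1,[-0.003,-0.035,0],[0,0,0]],[-1,[-0.006,-0.07,0],[0,0,0]],[-1,[-0.01,-0.105,0],[0,0,0]],[-1,[-0.013,-0.14,0],[0,0,0]],[-1,[-0.016,-0.175,0],[0,0,0]],[-1,[-0.0185,-0.202,0],[0,0,0]],[-1,[-0.0185,-0.202,0],[0,0,0]],[-1,[-0.0185,-0.202,0.03],[0,0,0]],[-1,[-0.0185,-0.202,0.06],[0,0,0]],[-1,[-0.0185,-0.202,0.09],[0,0,0]],[-1,[-0.0185,-0.202,0.105],[0,0,0]],[-1,[-0.0185,-0.202,0.105],[0,0,0]]]'

```text
time: 13.67
tool_pos: [0.5532, 0.3155, 0.103]
tool_rot: [3.139, 0.01, 0.148]
contact_force: [-0.4, -1.0, -2.7]
opening: 0.0378
```

```bash
python3 - <<'E'
from h import *
s,d=wrist('w6'); print(s['time'],s['tool_pos'],s['tool_rot'],s['contact_force'],s['opening'])
d=eyes.read_camera('side'); save('s6',cv2.resize(d['img'][150:340,100:290],None,fx=3.1,fy=3.1,interpolation=cv2.INTER_CUBIC))
E
```

```text
13.6667 [0.55318487 0.31547274 0.10298852] [3.13886212 0.00999957 0.14772306] [-0.35345827 -0.982704   -2.66146329] 0.03780653801902501
```

View pics/w6.png

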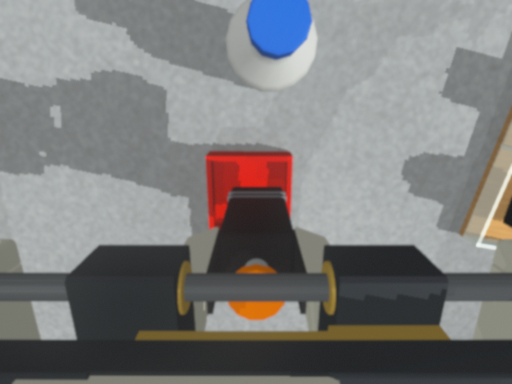

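View pics/s6.png

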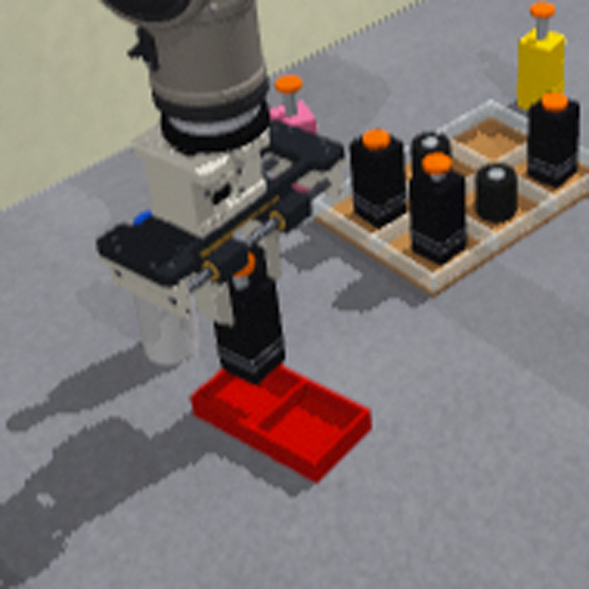

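The damper hangs over the +x pocket, centred in y (tray edges at 207 and 292, damper at 257, still settling). The bottle is clear ahead. Lowering.

jog_arm --series '[[-1,[0,0,0.015],[0,0,0]],[-1,[0,0,0.026],[0,0,0]],[-1,[0,0,0.031],[0,0,0]],[-1,[0,0,0.033],[0,0,0]]]'

```text
time: 14.1
tool_pos: [0.556, 0.3168, 0.0752]
tool_rot: [3.141, 0.001, 0.148]
contact_force: [0.1, 0.2, -1.8]
opening: 0.0379
```

jog_arm --series '[[-1,[0,0,0.001],[0,0,0]],[-1,[0,0,0.002],[0,0,0]]]'

```text
time: 14.27
tool_pos: [0.5567, 0.3172, 0.0743]
tool_rot: [-3.141, -0.001, 0.148]
contact_force: [0.1, 0.5, -1.7]
opening: 0.0379
```

jog_arm --series '[[-1,[0,0,0.002],[0,0,0]],[-1,[0,0,0.003],[0,0,0]],[-1,[0,0,0.003],[0,0,0]]]'

```text
time: 14.52
tool_pos: [0.5563, 0.317, 0.0706]
tool_rot: [3.142, -0.0, 0.148]
contact_force: [-0.4, 0.0, -2.2]
opening: 0.0379
```

jog_arm --series '[[-1,[0,0,0.001],[0,0,0]],[-1,[0,0,0.002],[0,0,0]],[-1,[0,0,0.002],[0,0,0]]]'

```text
time: 14.77
tool_pos: [0.5564, 0.3171, 0.0688]
tool_rot: [-3.142, -0.001, 0.148]
contact_force: [0.1, 0.1, -1.3]
opening: 0.0376
```

jog_arm --series '[[-1,[0,0,0.001],[0,0,0]],[-1,[0,0,0.001],[0,0,0]]]'

```text
time: 14.93
tool_pos: [0.5566, 0.3171, 0.0688]
tool_rot: [-3.142, -0.001, 0.148]
contact_force: [-1.6, -0.7, 6.0]
opening: 0.038
```

jog_arm --series '[[-0.05,[0,0,-0.001],[0,0,0]],[0.1,[0,0,-0.001],[0,0,0]],[0.35,[0,0,-0.001],[0,0,0]],[0.35,[0,0,-0.001],[0,0,0]],[0.35,[0,0,-0.001],[0,0,0]]]'

```text
time: 15.35
tool_pos: [0.5563, 0.317, 0.0685]
tool_rot: [3.142, 0.0, 0.148]
contact_force: [0.2, -0.6, 0.4]
opening: 0.0612
```

jog_arm --series '[[0.42,[0,0,-0.02],[0,0,0]],[0.42,[0,0,-0.05],[0,0,0]],[0.42,[0,0,-0.09],[0,0,0]],[0.42,[0,0,-0.13],[0,0,0]],[0.42,[0,0.02,-0.14],[0,0,0]],[0.42,[0,0.06,-0.14],[0,0,0]],[0.42,[0,0.09,-0.14],[0,0,0]],[0.42,[0,0.09,-0.14],[0,0,0]]]'

```text
time: 16.02
tool_pos: [0.5705, 0.2231, 0.209]
tool_rot: [3.139, -0.0, 0.144]
contact_force: [-0.1, 1.2, -0.5]
opening: 0.0653
```

```bash
python3 - <<'E'
from h import *
s,d=wrist('w7'); print(s['time'],s['tool_pos'],s['tool_rot'],s['contact_force'],s['opening'])
P=cloud(d);hs=cv2.cvtColor(d['img'],cv2.COLOR_RGB2HSV);ok=d['range_z']>0
for m,st,ce in comps(orange(d['img']),60):
    q=P[m&ok]; zt=np.percentile(q[:,2],85); zm=np.median(q[q[:,2]>zt-.004][:,2])
    cn=max(cv2.findContours(m.astype(np.uint8),cv2.RETR_EXTERNAL,cv2.CHAIN_APPROX_NONE)[0],key=len)
    e=cv2.minEnclosingCircle(cn)
    print('circ',np.round(e[0],1),round(e[1],1),'zm',zm.round(4),'ray',toplane(d,e[0],zm)[0].round(4))
for n,c in dict(A=(.658,.074),B=(.556,.317),C=(.577,.076)).items():
    m=ok&(np.hypot(P[...,0]-c[0],P[...,1]-c[1])<.035)&(P[...,2]>.085)&(P[...,2]<.097)&(hs[...,2]<90)
    q=P[m]
    if len(q)<15: continue
    r=cv2.minAreaRect((q[:,:2]*1000).astype(np.float32))
    print(n,len(q),'z',np.median(q[:,2]).round(4),np.round(r[0],1),np.round(r[1],1),round(r[2],1))
E
```

```text
16.0167 [0.5704875  0.22311058 0.20903882] [ 3.13924352e+00 -4.06708670e-04  1.43652267e-01] [-0.06726206  1.17740622 -0.53098963] 0.06526387120812507
circ [442.1 113.9] 17.1 zm 0.098 ray [0.6582 0.0751 0.098 ]
circ [147.1 195.1] 15.7 zm 0.1141 ray [0.5555 0.3146 0.1141]
circ [417.5 205.5] 15.9 zm 0.1091 ray [0.5784 0.078  0.1091]
A 1065 z 0.0917 [658.1  74.8] [39.5 37.3] 86.4
B 916 z 0.0918 [556.  315.2] [36.  38.4] 9.2
C 930 z 0.0918 [577.5  76.8] [36.2 37.5] 3.1
```

View pics/w7.png

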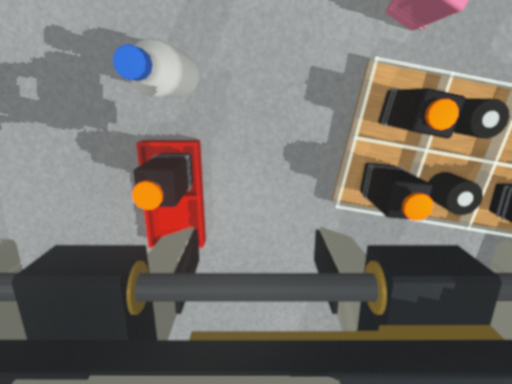

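B's cap is at (147,195) and it stands upright in the +x pocket, with its housing top at z 0.092. C is at (417,205). Going to C.

jog_arm --series '[[0.42,[-0.0151,0.1484,0.03],[0,0,0.096]],[0.42,[-0.0151,0.1484,0.03],[0,0,0.096]],[0.42,[-0.0151,0.1484,0.04],[0,0,0.096]],[0.42,[-0.0151,0.1484,0.05],[0,0,0.096]],[0.42,[-0.0151,0.1484,0.06],[0,0,0.096]],[0.42,[-0.0151,0.1484,0.06],[0,0,0.096]],[0.42,[-0.0151,0.1484,0.06],[0,0,0.096]]]'

```text
time: 16.65
tool_pos: [0.5763, 0.0801, 0.1483]
tool_rot: [-3.141, 0.001, 0.052]
contact_force: [0.4, 1.6, 0.6]
opening: 0.0654
```

```bash
python3 - <<'E'
from h import *
s,d=wrist('w8'); print(s['time'],s['tool_pos'],s['tool_rot'],s['contact_force'],s['opening'])
E
```

```text
16.65 [0.57628745 0.08009453 0.14827812] [-3.14097582e+00  1.15137465e-03  5.20863103e-02] [0.41290014 1.58703028 0.58070724] 0.06535120438345175
```

View pics/w8.png

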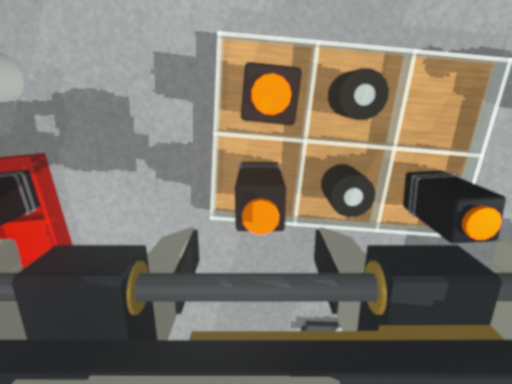

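C is at (261,216), about 3 mm right of the jaw midline, so I'll correct that and descend.

jog_arm --series '[[0.42,[0.001,0.003,0.02],[0,0,0]],[0.42,[0.001,0.003,0.045],[0,0,0]],[0.42,[0.001,0.003,0.07],[0,0,0]],[0.42,[0.001,0.003,0.082],[0,0,0]],[0.42,[0.001,0.003,0.082],[0,0,0]]]'

```text
time: 17.12
tool_pos: [0.5763, 0.0778, 0.0647]
tool_rot: [-3.141, 0.004, 0.054]
contact_force: [-0.7, -0.7, 0.2]
opening: 0.0651
```

jog_arm --series '[[-1,[0,0,0],[0,0,0]],[-1,[0,0,0],[0,0,0]],[-1,[0,0,0],[0,0,0]],[-1,[0,0,0],[0,0,0]],[-1,[0,0,0],[0,0,0]],[-1,[0,0,0],[0,0,0]]]' --squeeze 25

```text
time: 17.62
tool_pos: [0.5783, 0.0762, 0.0677]
tool_rot: [-3.142, -0.002, 0.052]
contact_force: [-0.0, 1.8, 4.9]
opening: 0.0378
```

jog_arm --series '[[-1,[0,0,-0.004],[0,0,0]],[-1,[0,0,-0.02],[0,0,0]],[-1,[0,0,-0.05],[0,0,0]],[-1,[0,0,-0.085],[0,0,0]],[-1,[0,0,-0.12],[0,0,0]],[-1,[-0.002,-0.005,-0.142],[0,0,0]],[-1,[-0.012,-0.035,-0.145],[0,0,-0.02]],[-1,[-0.023,-0.07,-0.145],[0,0,-0.04]],[-1,[-0.034,-0.105,-0.145],[0,0,-0.06]],[-1,[-0.045,-0.13,-0.145],[0,0,-0.08]],[-1,[-0.05,-0.14,-0.145],[0,0,-0.096]],[-1,[-0.05,-0.14,-0.145],[0,0,-0.096]]]'

```text
time: 18.62
tool_pos: [0.5188, 0.2152, 0.2116]
tool_rot: [-3.141, 0.001, 0.152]
contact_force: [-0.2, -0.3, -1.0]
opening: 0.0375
```

```bash
python3 - <<'E'
from h import *
s,d=wrist('w9'); print(s['time'],s['tool_pos'],s['tool_rot'],s['contact_force'],s['opening'])
P=cloud(d);ok=d['range_z']>0
m=red(d['img'])&ok&(P[...,2]>.017)&(P[...,2]<.03)
q=P[m];r=cv2.minAreaRect((q[:,:2]*1000).astype(np.float32)); print(len(q),np.round(r[0],1),np.round(r[1],1),r[2])
y=s['tool_rot'][2]; dy=np.array([.4924,.3099])-s['tool_pos'][:2]
print('tool',(dy@[np.cos(y),np.sin(y)]).round(4),(dy@[np.sin(y),-np.cos(y)]).round(4))
E
```

```text
18.6167 [0.5188427  0.21523031 0.21158768] [-3.14141176e+00  1.10604826e-03  1.51853626e-01] [-0.18715738 -0.29474889 -1.03793065] 0.03745075573654314
790 [522.6 314.5] [125.1  66.8] 8.495452880859375
tool -0.0118 -0.0976
```

View pics/w9.png

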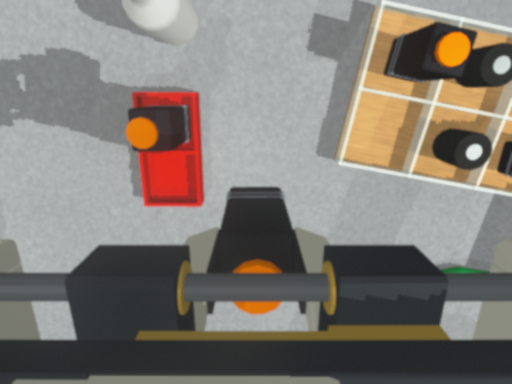

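C is held at (257,285). B stands in the far pocket at (143,133), and the near pocket at (172,180) is free.

jog_arm --series '[[-1,[-0.004,-0.03,0],[0,0,0]],[-1,[-0.008,-0.065,0],[0,0,0]],[-1,[-0.012,-0.097,0],[0,0,0]],[-1,[-0.012,-0.097,0],[0,0,0]],[-1,[-0.012,-0.097,0.02],[0,0,0]],[-1,[-0.012,-0.097,0.05],[0,0,0]],[-1,[-0.012,-0.097,0.08],[0,0,0]],[-1,[-0.012,-0.097,0.105],[0,0,0]],[-1,[-0.012,-0.097,0.105],[0,0,0]],[-1,[-0.012,-0.097,0.105],[0,0,0]]]'

```text
time: 19.5
tool_pos: [0.4945, 0.3058, 0.1058]
tool_rot: [3.14, 0.003, 0.146]
contact_force: [0.8, 0.0, -0.6]
opening: 0.0379
```

```bash
python3 - <<'E'
from h import *
s,d=wrist('w10'); print(s['time'],s['tool_pos'],s['tool_rot'],s['contact_force'],s['opening'])
d=eyes.read_camera('side'); save('s10',cv2.resize(d['img'][150:340,100:290],None,fx=3.1,fy=3.1,interpolation=cv2.INTER_CUBIC))
E
```

```text
19.5 [0.49453043 0.30580591 0.10578401] [3.14022804e+00 2.80221380e-03 1.46035099e-01] [ 0.76995943  0.01343444 -0.5976689 ] 0.037890090430089306
```

View pics/w10.png

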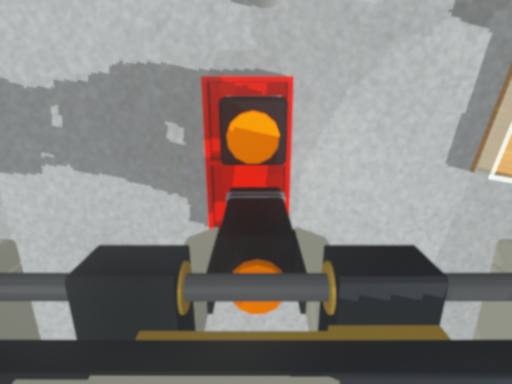

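View pics/s10.png

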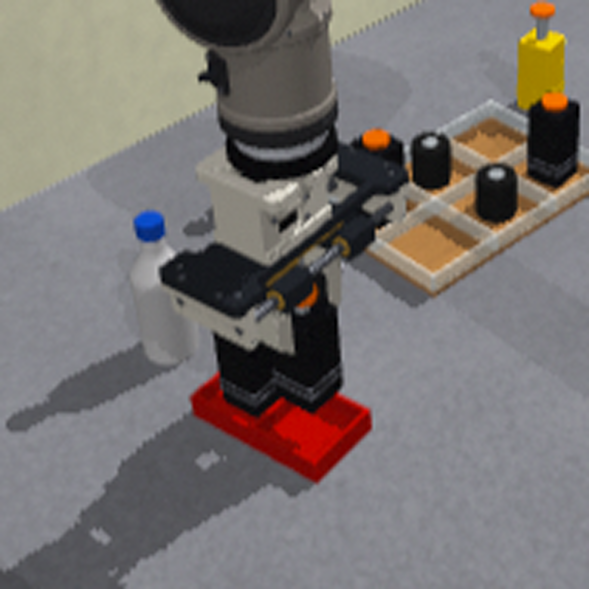

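jog_arm --series '[[-1,[-0.002,-0.003,0.01],[0,0,0]],[-1,[-0.002,-0.003,0.022],[0,0,0]],[-1,[-0.002,-0.003,0.03],[0,0,0]],[-1,[-0.002,-0.003,0.034],[0,0,0]],[-1,[-0.002,-0.003,0.034],[0,0,0]]]'

```text
time: 20.02
tool_pos: [0.4915, 0.31, 0.072]
tool_rot: [3.141, 0.001, 0.148]
contact_force: [0.7, -0.1, -2.2]
opening: 0.0382
```

jog_arm --series '[[-1,[0,0,0.001],[0,0,0]],[-1,[0,0,0.002],[0,0,0]],[-1,[0,0,0.002],[0,0,0]]]'

```text
time: 20.27
tool_pos: [0.4921, 0.3103, 0.071]
tool_rot: [-3.141, -0.001, 0.148]
contact_force: [-0.5, 0.5, -1.7]
opening: 0.0377
```

jog_arm --series '[[-1,[0,0,0.001],[0,0,0]],[-1,[0,0,0.002],[0,0,0]],[-1,[0,0,0.002],[0,0,0]]]'

```text
time: 20.52
tool_pos: [0.4918, 0.3101, 0.0685]
tool_rot: [3.141, 0.0, 0.148]
contact_force: [-0.7, -0.4, -1.6]
opening: 0.0381
```

jog_arm --series '[[-1,[0,0,0.001],[0,0,0]],[-1,[0,0,0.001],[0,0,0]]]'

```text
time: 20.68
tool_pos: [0.492, 0.3102, 0.0678]
tool_rot: [3.142, -0.0, 0.148]
contact_force: [-0.2, 0.5, -1.2]
opening: 0.0378
```

jog_arm --series '[[-1,[0,0,0.001],[0,0,0]],[-1,[0,0,0.001],[0,0,0]]]'

```text
time: 20.85
tool_pos: [0.4922, 0.3104, 0.0676]
tool_rot: [-3.141, -0.001, 0.148]
contact_force: [-2.4, -0.6, 5.1]
opening: 0.0376
```

On the floor; releasing and retreating.

jog_arm --series '[[-0.05,[0,0,-0.001],[0,0,0]],[0.1,[0,0,-0.001],[0,0,0]],[0.35,[0,0,-0.001],[0,0,0]],[0.35,[0,0,-0.001],[0,0,0]],[0.35,[0,0,-0.001],[0,0,0]]]'

```text
time: 21.27
tool_pos: [0.4918, 0.3101, 0.0675]
tool_rot: [3.141, 0.0, 0.148]
contact_force: [-0.1, 0.0, -1.5]
opening: 0.0608
```

jog_arm --series '[[0.42,[0,0,-0.02],[0,0,0]],[0.42,[0,0,-0.05],[0,0,0]],[0.42,[0,0,-0.09],[0,0,0]],[0.42,[0,0,-0.13],[0,0,0]],[0.42,[0,0.03,-0.16],[0,0,0]],[0.42,[0.02,0.07,-0.19],[0,0,0]],[0.42,[0.04,0.11,-0.22],[0,0,0]],[0.42,[0.05,0.14,-0.22],[0,0,0]],[0.42,[0.05,0.14,-0.22],[0,0,0]],[0.42,[0.05,0.14,-0.22],[0,0,0]]]'

```text
time: 22.1
tool_pos: [0.5637, 0.1761, 0.2883]
tool_rot: [3.141, -0.002, 0.143]
contact_force: [-0.2, 0.0, -0.1]
opening: 0.065
```

```bash
python3 - <<'E'
from h import *
s,d=wrist('w11'); print(s['time'],s['tool_pos'],s['tool_rot'],s['contact_force'],s['opening'])
P=cloud(d);hs=cv2.cvtColor(d['img'],cv2.COLOR_RGB2HSV);ok=d['range_z']>0
for m,st,ce in comps(orange(d['img']),60):
    q=P[m&ok]; zt=np.percentile(q[:,2],85); zm=np.median(q[q[:,2]>zt-.004][:,2])
    cn=max(cv2.findContours(m.astype(np.uint8),cv2.RETR_EXTERNAL,cv2.CHAIN_APPROX_NONE)[0],key=len)
    e=cv2.minEnclosingCircle(cn)
    print('circ',np.round(e[0],1),round(e[1],1),'zm',zm.round(4),'ray',toplane(d,e[0],zm)[0].round(4))
for n,c in dict(A=(.658,.074),B=(.556,.317),C=(.492,.31),D=(.576,-.087)).items():
    m=ok&(np.hypot(P[...,0]-c[0],P[...,1]-c[1])<.035)&(P[...,2]>.085)&(P[...,2]<.097)&(hs[...,2]<90)
    q=P[m]
    if len(q)<15: continue
    r=cv2.minAreaRect((q[:,:2]*1000).astype(np.float32))
    print(n,len(q),'z',np.median(q[:,2]).round(4),np.round(r[0],1),np.round(r[1],1),round(r[2],1))
d=eyes.read_camera('side'); save('s11',d['img'])
d=eyes.read_camera('top'); save('t11',d['img'])
E
```

```text
22.1 [0.56370018 0.17609049 0.28834547] [ 3.14079022e+00 -2.02579251e-03  1.43360545e-01] [-0.24446454  0.03310071 -0.09587278] 0.0649736194653295
circ [360.9  96.9] 13.0 zm 0.098 ray [0.6582 0.0745 0.098 ]
circ [129.  161.2] 12.4 zm 0.1141 ray [0.5554 0.3142 0.1141]
circ [476.3 188.6] 12.1 zm 0.0981 ray [ 0.5771 -0.0856  0.0981]
circ [134.5 214. ] 11.2 zm 0.1091 ray [0.4919 0.3082 0.1091]
A 587 z 0.0917 [658.3  74.6] [37. 37.] 87.1
B 590 z 0.0918 [555.6 314.6] [35.9 37.5] 8.7
C 509 z 0.0918 [491.5 309.2] [35.  37.7] 8.3
D 530 z 0.0916 [576.3 -86. ] [37.2 37. ] 6.5
```

View pics/w11.png

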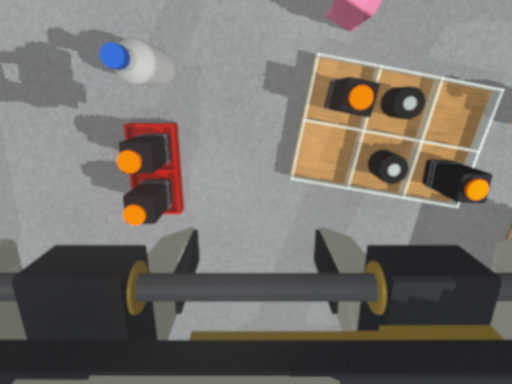

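View pics/s11.png

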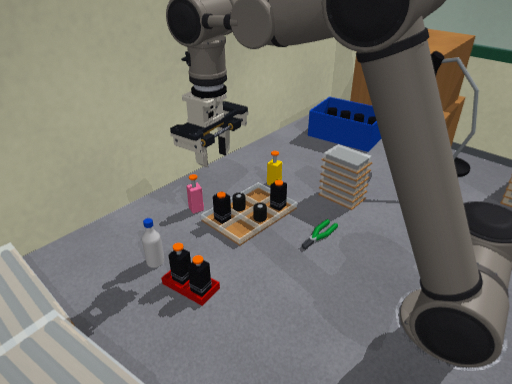

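A and D stand in the clear tray with their caps about 6 mm above the housing, so fully home. B and C stand upright in the reject pockets at (129,161) and (134,214). Rollers, bottle and snips look unmoved, and the arm is clear of everything.

```bash
python3 -c "
from h import *
print(job.hand_in())"
```

```text
the job is handed in; nothing more can be done
None
```

I pushed all four plungers, moved the two that stuck to the red reject tray, and handed the job in at about 22 s of the 72 s allowed.

| Damper (position in the clear tray) | Result | Where it is now |
|---|---|---|
| Far left | went fully home, cap top at 97 mm | clear tray |
| Near right | went fully home, cap top at 97 mm | clear tray |
| Near left | stopped dead at 108 mm, about 19 mm of travel | reject tray, -x pocket |
| Far right | stopped dead at 113 mm, about 14 mm of travel | reject tray, +x pocket |

**Last checks:**
- **Dampers:** All four housing tops measured 92 mm above the bench, so each stands upright on its tray floor. The two home caps sit about 6 mm above their housings. The rejects are within about 5 mm of their pocket centres.
- **Other objects:** The rollers, bottle, snips and stack look unmoved in the images. I did not measure them again at the end.
- **Forces:** The highest force I read was about 38 N, from the shut fingertips pressing on the near-left plunger at its stop. An upward force of about 5 N appeared each time the fingers closed on a damper. It was gone after each lift, and I did not find the cause.

**Disagreement:** The side camera put the damper caps up to about 6 mm from where the top and wrist cameras did. I relied on the wrist camera, and the grasps and contact heights agreed with it.

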